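Bring the trolley wheel's valve to the top for pumping

ROBOT

A 6-joint arm with a two-finger parallel gripper is mounted at the origin on the work surface. World frame = base frame: x ahead of the robot, y to its left, z up, the work surface at z = 0. Lengths are in mm, angles in degrees, forces in N, time in s.
With the tool pointing down it reaches from about 300 to 850 mm from the base axis. Payload 4.2 kg.
Tool frame: the origin (TCP) lies on the centre line of the jaws, within the pads' length; the fingertips stand 14 mm ahead of it and the grasp point (between the pads) lies 5 mm behind it; z points along the fingers, y is the line along which they close (so a half turn about z gives the same grasp; the last joint's range is limited). The gripper opens to 91 mm and grips with 3 to 60 N. Pads are 32 mm wide; open, the fingers measure 118 mm over their backs; the gripper's body (76 mm by 178 mm) begins 60 mm behind the grasp point.
Start: joints at [74.427, 18.312, 89.639, -0, 72.044, -1.146], TCP at [143.262, 556.885, 203.476] pointing down, gripper open.
Joint ranges: [-177.97, 177.97], [-48.28, 115.42], [12.27, 149.76], [-77.06, 257.06], [2.81, 150.46], [-146.56, 146.56]. Speed limits (degrees/s): [147.25, 147.25, 180, 180, 180, 180].

INTERFACE

Orientations are given as [roll, pitch, yaw] about the fixed x, y, z axes, in that order (R = Rz(yaw) Ry(pitch) Rx(roll)).
In Python, from workcell import env gives the robot as it stands.
- The arm moves only by the tool arm_command, never from a script. Its argument "motion" is a list of rows, each an object with "offset": the shift along the tool's x, y, z in m, a list of three; "spin": the turn about the tool's z in rad. In form: [{"offset": [tx, ty, tz], "spin": spin}, ...]. A call has 1 to 5 rows; each row shifts and turns the commanded pose from where the row before left it, along the tool's axes as they then stand; what a row does not reach is not made up. A row lasts 1/8 s, in which the tool goes at most 62.5 mm and 10.7 degrees, less where a joint would pass 70% of its speed; a pose out of reach is approached as far as the arm can. A call with a gripper value outside its range is refused whole. "jaw" is the finger opening in m, from 0 to 0.0912, set as the call begins (left out, the last holds). The fingers move at their own pace and stop on an object; "newtons" is the grip in N (left out, the last holds). Time passes only in rows, so rows that do not move let the fingers close. It gives the time, the measured TCP pose, the force, the opening and the grip force at its end, in the units of the state.
- env.state(): the state, without advancing time (a new reading comes with each control period).
- env.grab_frame(name): name is "scene" or "top" or "wrist"; returns (picture, depth): 480x640x3 uint8, blue, green, red; 480x640 float32, mm along the optical axis (not along the pixel's ray), 0 where there is no reading.
- env.camera_model(name): a dict with "fx", "fy", "cx", "cy" (pixels), "eye" and "rotation" of the camera in the world; the wrist camera has in their place "hand_eye" (4x4, takes a point from camera to tool coordinates, whose origin is the TCP and whose axes are the flange's). Camera axes: x right, y down, z forward; pixel columns grow to the right and rows downward; lengths in mm; the calibration is good to about 2 mm. A picture is of the moment at which its call begins: read the wrist's pose just before it. camera_model takes no time and is no camera call.
- env.job_done(): hands the job in; it is judged then, once.
Trained networks look in the newest picture that a camera, given by its name, has taken for a name from the list of things; names that differ only in an ending like _2 or _b are one class to them, and where a whole thing is asked for, a point or a joint stands for the part that bears it (a point fixed in the world has none). Each returns a list of dicts, best first, with "score" (0 to 1); they miss things now and then, are a little off and sometimes report something else, mostly with a low value. They report only what shows in the picture. A call takes as long as a camera call.
- env.boxes_of(camera, target): "bbox" ([left, top, right, bottom] in pixels, round what is visible of it).
- env.pinpoint(camera, target): "location" ([column, row] in pixels: a listed point, or the origin of a listed thing).
The state is a dict: "time_s": time; "qpos": joint angles; "qvel": joint speeds; "effort": joint torques, N m; "ee_pos": TCP position; "ee_rot": TCP orientation; "force": force on the tool from outside, world axes, zero at the start; "torque": the same for the moment, N m; "gripper_width": finger opening in mm; "gripper_force": force on a finger pad.
Only numpy, scipy, OpenCV 4.12 (cv2) and the standard library are available. Lean on these libraries where they do the work, as an engineer would, in place of code of your own. Each camera call takes 0.05 s, during which the arm holds its last target. There are 200 camera calls.

TASK

The timber trolley's wheel sits in its leaning stand with the valve at the bottom, where the pump cannot reach. Push one spoke after another with the fingertips, steadily and without flinging the wheel, until the valve stem stands straight up at the very top of the wheel (twelve o'clock), then leave the wheel at rest. Do not push on the tyre or the valve, grasp or lift nothing, and leave everything else on the bench where it is.

Things in the scene. Friction and masses are not known exactly. Their poses are not given: they have to be found in the camera images.
- stand: fixed wheel stand, front facing -x (to the robot, give or take its yaw), +y to the left of someone facing the front, z up; origin on the bench top below the hub. Plywood base 18 mm thick, x -190 to 150 mm, y -210 to 210 mm; side posts 22 mm thick, 100 mm deep, 210 mm high at y = +-185 mm. The wheel is open between its spokes above and below the crossbars.
- bar (a point): middle of the front crossbar, on the axle line 29 mm in front of the wheel mid-plane. Two level flat steel bars (22 mm wide, 6 mm thick) join the posts across the wheel at hub height, one before and one behind it, each 29 mm from its mid-plane; a 20 mm washer on the front bar ends 38 mm before the mid-plane.
- hub (a point): centre of the wheel hub, on the wheel mid-plane, 185 mm above the bench; fixed in the stand, with its axes. The wheel leans back 40 degrees from upright, top away from the robot: in the stand axes its front faces (-0.766, 0, 0.643) and its top (twelve o'clock) lies from the hub towards (0.643, 0, 0.766).
- wheel (a joint): turn of the wheel in rad: 0 (or a full turn) with the valve at the very top; grows as the top moves to the left (+y of the stand), anticlockwise for someone facing its front. It starts 2.45 to 3.83, turns freely both ways without end stops, and a stiff greasy hub (about 0.15 N m, plus 0.1 N m per rad/s) holds it where it is left.
- valve (a point): foot of the valve stem on the wheel's rim, 108 mm from the hub centre on the mid-plane; the straight stem, 10 mm thick, points from there to the hub and ends 84 mm from the hub centre. Its axes turn with the wheel (x from hub to valve, z along the axle to the front).
- spokes: five straight round aluminium spokes, 12 mm thick, 72 degrees apart, from the hub (44 mm wide) to the rim (inner radius 102 mm); centrelines 6 mm in front of the wheel mid-plane. The valve is midway between two: spokes stand 36, 108 and 180 degrees either side of it. Origin at the hub centre; axes turn with the wheel, as the valve's.
- tyre: rubber tyre, 300 mm outside diameter, 40 mm wide, with rim and valve stem; origin at the hub centre, turns with the wheel. Not to be pushed on.
- mallet: bystander: carver's mallet standing on its head, 90 mm wide, 230 mm tall; origin at its underside
- gouge_a: bystander: lying gouge, 230 mm long; origin under its ferrule
- gouge_b: bystander: lying gouge, 230 mm long; origin under its ferrule
- blank: bystander: limewood carving block 170 x 75 x 75 mm; origin at centre of its underside
- pump: bystander: hand pump lying down, 230 mm long; origin under its barrel
- spanner: bystander: 150 mm spanner lying on the rear of the stand's base, right side; origin at its underside
- tin: bystander: open steel tin, 60 mm wide, 50 mm tall, at a rear corner of the stand's base; origin at centre of its underside
- pencil: bystander: pencil, 170 mm; origin at its underside

How it is judged:
By the outcome, as a careful person would: the job done as asked, in the order asked, and still so for the second after the job is handed in, with the robot touching nothing.
It also fails if it takes over 58 s, if anything falls off the work surface, if the arm or the gripper's body presses on something with over 40 N, if the wrist force passes 120 N, or if a joint passes its speed limit or range.

## Working session

There is one attempt and no reset: what is moved stays moved. The work goes in short steps, Python scripts to look and compute and a tool call to move; the robot and the scene stay as the last step left them, time stands still between calls to the robot, and variables do not carry over. Pictures are saved under pics/ and viewed, at most 10 in all, crops included, and the job is handed in when it is done.

Besides the shell and the picture viewer there is one more tool, called after "Call:" by a JSON object that holds its "fn" and its "kwargs". arm_command: Moves the arm, as the interface text tells. Its arguments: {"type":"object","properties":{"motion":{"type":"array"},"jaw":{"type":"number"},"newtons":{"type":"number"}},"required":["motion"]}

```bash
mkdir -p pics; ls
python3 - <<'E'
from workcell import env
import cv2,json
print(env.state())
for c in("scene","top"):
    im,d=env.grab_frame(c); cv2.imwrite(f"pics/{c}0.png",im)
    print(c,env.camera_model(c))
    for t in("stand","bar","hub","valve","spokes","mallet","pump"):
        print(t,env.pinpoint(c,t)[:2])
print(env.camera_model("wrist"))
E
```

```text
pics
{'time_s': 0.0, 'qpos': array([ 7.44289699e+01,  1.83500144e+01,  8.97049179e+01, -3.68560892e-04,
        7.20450020e+01, -1.14510522e+00]), 'qvel': array([0.01606647, 0.02448826, 0.07649666, 0.02269808, 0.04753109,
       0.02264604]), 'effort': array([ 4.47019256e-04, -4.12472212e+01, -2.31968379e+01,  7.27907242e-02,
        4.57608956e-02, -1.33771709e-04]), 'ee_pos': array([143.10224014, 556.37033784, 202.64669914]), 'ee_rot': array([-1.79900079e+02, -1.64679462e-03,  1.65574188e+02]), 'force': array([0.19646058, 0.03301066, 0.81716727]), 'torque': array([-0.00993741,  0.01280977, -0.07259116]), 'gripper_force': 0.0, 'gripper_width': 91.28452887770403}
scene {'fx': 472.25169159392595, 'fy': 472.25169159392595, 'cx': 316.62127380800155, 'cy': 235.84124558566597, 'eye': array([1622.13883045,  -55.71428424, 1183.76644547]), 'rotation': array([-1.32664158e+02, -1.22343686e-01,  8.78423140e+01])}
stand [{'location': [313.5, 276.1], 'score': 0.84}]
bar []
hub [{'location': [313.6, 230.9], 'score': 0.6}]
valve [{'location': [311.6, 237.3], 'score': 0.57}]
spokes []
mallet []
pump
[... 352 characters left out ...]
308.2, 246.3], 'score': 0.71}]
hub [{'location': [309.9, 241.6], 'score': 0.85}]
valve [{'location': [309.1, 266.6], 'score': 0.6}]
spokes []
mallet [{'location': [221.6, 264.0], 'score': 0.72}]
pump [{'location': [144.4, 239.1], 'score': 0.87}]
{'fx': 386.9357331951287, 'fy': 386.9357331951287, 'cx': 322.3424231226669, 'cy': 242.7053119125028, 'hand_eye': array([[-1.67963258e-03, -9.58355040e-01, -2.85574503e-01,
         8.02522382e+01],
       [ 9.99998068e-01, -1.90129863e-03,  4.98958365e-04,
         1.64277169e+00],
       [-1.02114167e-03, -2.85573113e-01,  9.58356382e-01,
        -1.80806925e+02],
       [ 0.00000000e+00,  0.00000000e+00,  0.00000000e+00,
         1.00000000e+00]])}
```

Run:
```python
import cv2
a=cv2.imread("pics/top0.png")[120:370,100:500];cv2.imwrite("pics/topc.png",cv2.resize(a,(800,500),interpolation=3))
a=cv2.imread("pics/scene0.png")[120:370,130:530];cv2.imwrite("pics/scenec.png",cv2.resize(a,(800,500),interpolation=3))
```

```text
(no output)
```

View pics/topc.png

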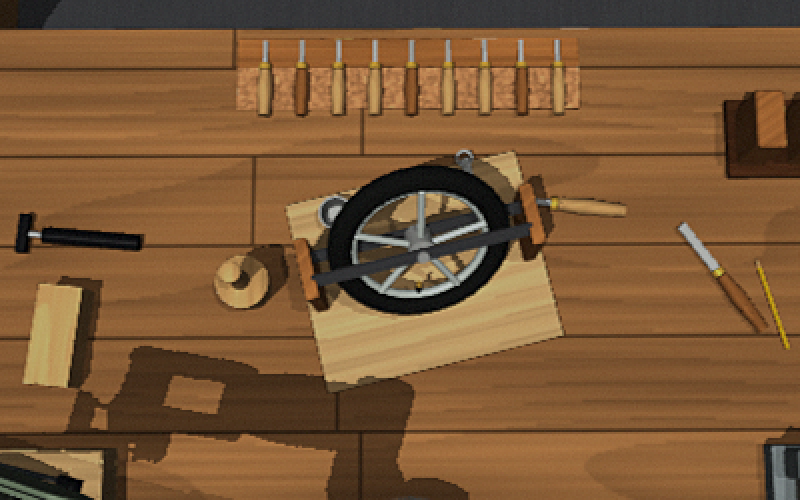

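View pics/scenec.png

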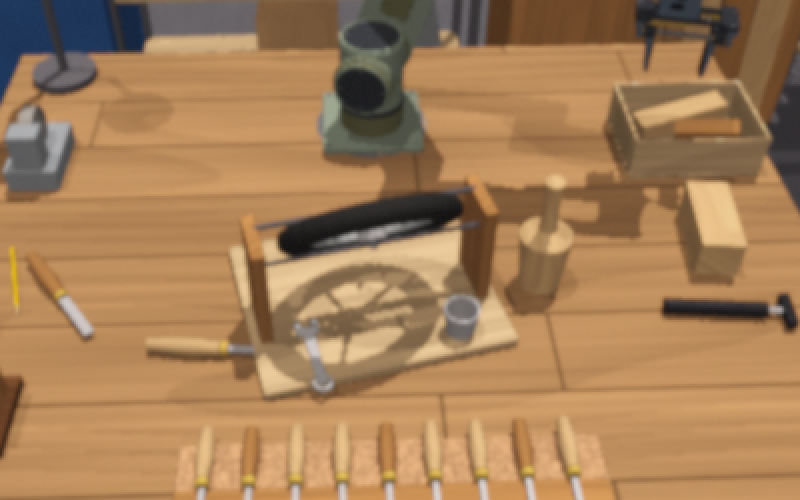

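The top view shows the wheel centre at crop (420,245), with the valve at (418,285), which is the bottom, and one spoke nearly straight up. The stand is yawed about +13°. The scene view confirms that the tall mallet is on the +y side and that the tin and spanner are at the rear. Next I'll measure the stand pose.

```bash
cat > h.py <<'E'
from workcell import env
import numpy as np, cv2
from scipy.spatial.transform import Rotation as R
def cam(name,st=None):
    m=env.camera_model(name)
    K=np.array([[m['fx'],0,m['cx']],[0,m['fy'],m['cy']],[0,0,1]])
    if name!='wrist': return K,R.from_euler('xyz',m['rotation'],degrees=True).as_matrix(),np.array(m['eye'])
    st=st or env.state(); Rt=R.from_euler('xyz',st['ee_rot'],degrees=True).as_matrix()
    H=np.array(m['hand_eye']); return K,Rt@H[:3,:3],Rt@H[:3,3]+st['ee_pos']
def onplane(C,px,z):
    K,Rm,e=C; r=Rm@np.linalg.inv(K)@np.array([px[0],px[1],1]); return e+r*(z-e[2])/r[2]
def proj(C,P):
    K,Rm,e=C; q=(np.atleast_2d(P)-e)@Rm@K.T; return q[:,:2]/q[:,2:]
E
python3 - <<'E'
from h import *
from scipy.optimize import least_squares
C=cam('top'); px=[(100+a/2,120+b/2) for a,b in[(330,391),(563,335),(515,152),(287,206)]]
P=np.array([onplane(C,p,18)[:2] for p in px]); L=np.array([(-190,210),(-190,-210),(150,-210),(150,210)])
def f(v):
    c,s=np.cos(v[2]),np.sin(v[2]); return (L@np.array([[c,s],[-s,c]])+v[:2]-P).ravel()
r=least_squares(f,[350,0,.2]);print(r.x[:2],np.degrees(r.x[2]),r.fun.round(1))
print('hub by pin',onplane(C,(309.9,241.6),185),'stand pin',onplane(C,(307,245.3),0))
x,y,a=r.x;c,s=np.cos(a),np.sin(a);M=np.array([[c,-s,0],[s,c,0],[0,0,1]])
# angle from valve pin
N=np.array([-.766,0,.643]);U=np.array([.643,0,.766]);H=np.array([x,y,185])
K,Rm,e=C
for p in [(309.1,266.6),(100+421/2,120+190/2)]:
    d=M.T@(Rm@np.linalg.inv(K)@np.array([*p,1])); o=M.T@(e-H); q=o-d*(o@N)/(d@N); print(q@U,q[1],np.degrees(np.arctan2(q[1],q@U)))
E
```

```text
[522.79138016 -24.95311525] 13.401991252767486 [-4.2  2.5 -1.3 -2.8  3.2 -1.8  2.3  2.1]
hub by pin [523.6162114  -23.42848612 185.        ] stand pin [539.88539762 -12.02138374   0.        ]
-105.31436578167155 21.192091630078565 168.62248668075034
107.17408949103718 -17.512170066216648 -9.280078981542063
```

Call:
{"fn": "arm_command", "kwargs": {"motion": [{"offset": [0,0,-0.06],"spin": 0},{"offset": [0,0,-0.06],"spin": 0},{"offset": [0,0,-0.06],"spin": 0},{"offset": [0,-0.02,-0.05],"spin": -0.16},{"offset": [0,-0.05,0],"spin": -0.16}], "jaw": 0}}

```text
time_s: 1.42
ee_pos: [134.1, 489.7, 437.0]
ee_rot: [179.5, 0.2, -175.7]
force: [0.2, -0.1, 0.1]
gripper_width: 44.0
gripper_force: 0.0
```

Call:
{"fn": "arm_command", "kwargs": {"motion": [{"offset": [-0.026,-0.055,0],"spin": 0},{"offset": [-0.026,-0.055,0],"spin": 0},{"offset": [-0.026,-0.055,0],"spin": 0},{"offset": [-0.026,-0.055,0],"spin": 0},{"offset": [-0.026,-0.055,0],"spin": 0}]}}

```text
time_s: 2.05
ee_pos: [282.5, 220.4, 433.7]
ee_rot: [180.0, 0.1, -176.1]
force: [0.7, -0.5, 0.2]
gripper_width: 0.5
gripper_force: 0.0
```

Call:
{"fn": "arm_command", "kwargs": {"motion": [{"offset": [-0.026,-0.055,0],"spin": 0},{"offset": [-0.026,-0.055,0],"spin": 0},{"offset": [-0.026,-0.055,0],"spin": 0},{"offset": [-0.026,-0.055,0],"spin": 0},{"offset": [-0.026,-0.055,0],"spin": -0.16}]}}

```text
time_s: 2.68
ee_pos: [430.4, -43.8, 433.7]
ee_rot: [180.0, 0.1, -167.0]
force: [1.1, 1.2, 1.1]
gripper_width: 0.2
gripper_force: 0.0
```

Call:
{"fn": "arm_command", "kwargs": {"motion": [{"offset": [0,0,0],"spin": 0},{"offset": [0,0,0],"spin": 0}]}}

```text
time_s: 2.92
ee_pos: [429.6, -41.5, 433.4]
ee_rot: [180.0, -0.0, -167.2]
force: [0.1, 0.2, 0.6]
gripper_width: 0.4
gripper_force: 0.0
```

Run:
```python
from h import *
st=env.state();print(st['time_s'],st['ee_pos'],st['ee_rot'],st['gripper_width'])
C=cam('wrist',st);im,d=env.grab_frame('wrist');np.save('d1.npy',d)
for t in('hub','bar','valve','wheel','tyre'):print(t,env.pinpoint('wrist',t)[:2])
# overlay model
a=np.radians(13.4);M=R.from_euler('z',a).as_matrix();H=np.array([522.8,-25,185])
N=np.array([-.766,0,.643]);U=np.array([.643,0,.766]);Y=np.array([0,1,0])
t=np.radians(np.arange(0,360,2))
def c(r,n):return proj(C,H+(r*np.outer(np.cos(t),U)+r*np.outer(np.sin(t),Y)+n*N)@M.T)
o=im.copy()
for q in(c(102,0),c(150,0)):cv2.polylines(o,[q.astype(int)],True,(0,255,0),1)
b=proj(C,H+np.array([29*N+np.array([0,-185,0]),29*N+np.array([0,185,0])])@M.T);cv2.polylines(o,[b.astype(int)],False,(0,0,255),1)
cv2.imwrite('pics/w1.png',o);cv2.imwrite('pics/w1raw.png',im)
```

```text
2.925 [429.5703493  -41.49951571 433.40293563] [ 1.79951199e+02 -2.01322548e-02 -1.67248964e+02] 0.42668650019250404
hub [{'location': [319.7, 281.9], 'score': 0.85}]
bar [{'location': [317.7, 267.6], 'score': 0.85}]
valve [{'location': [334.7, 211.3], 'score': 0.84}]Traceback (most recent call last):
  File "<stdin>", line 4, in <module>
ValueError: it knows: bar, blank, gouge, hub, mallet, pencil, pump, spanner, spokes, stand, tin, tyre, valve
```

```bash
cat >> h.py <<'E'
N=np.array([-.766,0,.643]);U=np.array([.643,0,.766]);Y=np.array([0,1,0])
def look(tag,H,yaw):
    st=env.state();C=cam('wrist',st);im,d=env.grab_frame('wrist')
    M=R.from_euler('z',yaw,degrees=True).as_matrix()
    pin={}
    for k in('hub','bar','valve'):
        p=env.pinpoint('wrist',k)[:1];pin[k]=p; print(k,p)
    t=np.radians(np.arange(0,360,2)); o=im.copy()
    for r in(102,150):
        q=proj(C,H+(r*np.outer(np.cos(t),U)+r*np.outer(np.sin(t),Y))@M.T);cv2.polylines(o,[q.astype(int)],True,(0,255,0),1)
    b=proj(C,H+np.array([29*N+np.array([0,-185,0]),29*N+np.array([0,185,0])])@M.T);cv2.polylines(o,[b.astype(int)],False,(0,0,255),1)
    cv2.imwrite(f'pics/{tag}.png',o);cv2.imwrite(f'pics/{tag}raw.png',im);np.save(tag+'.npy',d)
    if pin['valve']:
        q=wheelpt(C,pin['valve'][0]['location'],H,M,0);print('valve r,deg',np.hypot(*q),np.degrees(np.arctan2(q[1],q[0])))
    return C,im,d,M
def wheelpt(C,p,H,M,n):
    K,Rm,e=C;d=M.T@(Rm@np.linalg.inv(K)@np.array([*p,1]));o=M.T@(e-H);q=o+d*(n-o@N)/(d@N);return np.array([q@U,q[1]])
E
python3 - <<'E'
from h import *
C,im,d,M=look('w1',np.array([522.8,-25,185]),13.4)
print(onplane(C,(319.7,281.9),185),onplane(C,(317.7,267.6),185+29*.643))
E
```

```text
hub [{'location': [394.9, 303.4], 'score': 0.65}]
bar [{'location': [318.0, 271.9], 'score': 0.86}]
valve [{'location': [338.3, 210.1], 'score': 0.83}]
valve r,deg 108.29996672712804 164.499779840906
[525.13771087 -20.66832925 185.        ] [501.12230412 -28.29212737 203.647     ]
```

View pics/w1.png

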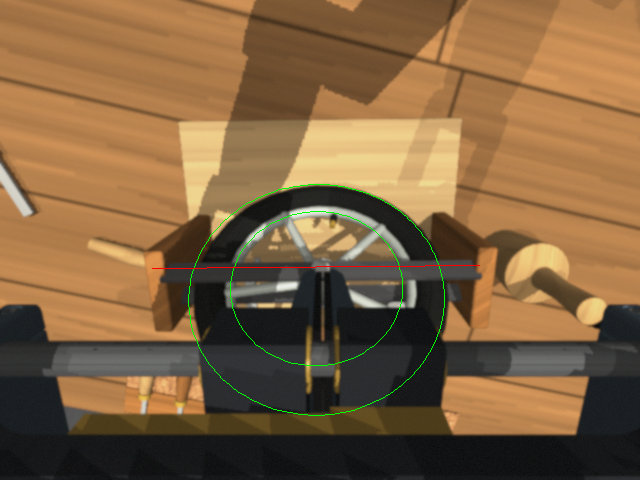

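Run:
```python
from h import *
C=cam('wrist');K,Rm,e=C
p=[onplane(C,q,18)[:2] for q in[(180,122),(461,118)]]
print(p,np.linalg.norm(p[0]-p[1]))
d=p[1]-p[0];yaw=np.arctan2(-d[0],d[1]);print('yaw',np.degrees(yaw))
c,s=np.cos(yaw),np.sin(yaw);m=(p[0]+p[1])/2;print('stand',m+190*np.array([c,s]))
# depth points: tyre fit - use posts tops z~210
dep=np.load('w1.npy');v,u=np.mgrid[0:480,0:640]
P=(np.dstack([u,v,np.ones_like(u)])@np.linalg.inv(K).T*dep[...,None])@Rm.T+e
ok=(dep>0)&(v<330)
for name,sl in(('postL',(u>140)&(u<215)),('postR',(u>425)&(u<505))):
    k=ok&sl&(abs(P[...,2]-210)<6)&(v>210);q=P[k];print(name,k.sum(),q.mean(0) if k.sum() else 0)
k=ok&(u>230)&(u<420)&(v>262)&(v<282)&(abs(P[...,2]-203)<9);print('bar',k.sum(),P[k].mean(0))
k=ok&(abs(P[...,2]-18)<5)&(v<210)&(u>170)&(u<470);print('base',P[k].mean(0))
```

```text
[array([ 391.18963965, -263.28616096]), array([294.21411097, 138.18185398])] 413.0143098993085
yaw 13.579800748201833
stand [527.39020453 -17.94025989]
postL 2435 [ 558.27551686 -186.19075938  209.2671784 ]
postR 2510 [480.12935131 142.27026562 209.37041969]
bar 2618 [502.36668502 -23.06918161 205.45548929]
base [398.56286973 -48.99695617  17.29471872]
```

Call:
{"fn": "arm_command", "kwargs": {"motion": [{"offset": [-0.06,0.012,0],"spin": 0},{"offset": [-0.059,0.012,0],"spin": 0},{"offset": [0,0,0.06],"spin": 0},{"offset": [0,0,0.05],"spin": 0},{"offset": [0,0,0],"spin": 0}]}}

```text
time_s: 3.95
ee_pos: [538.0, 8.5, 319.3]
ee_rot: [179.9, -0.6, -167.1]
force: [-0.1, 0.3, 1.1]
gripper_width: 0.4
gripper_force: 0.0
```

Run:
```python
from h import *
st=env.state();M=R.from_euler('z',13.4,degrees=True).as_matrix()
print(st['time_s'],M.T@(st['ee_pos']-[525,-21,0]),st['ee_rot'])
C=cam('top');im,d=env.grab_frame('top')
for n in('hub','valve'):print(env.pinpoint('top',n)[:1])
H=np.array([525,-21,185]);print('rim/hub px',proj(C,H),proj(C,H+M@(29*N)))
C=cam('wrist');print([np.degrees(np.arctan2(*wheelpt(C,p,H,M,0)[::-1])) for p in []])
cv2.imwrite('pics/t2.png',cv2.resize(im[150:320,200:420],(770,595),interpolation=3))
```

```text
3.95 [ 19.482961   25.6650217 319.3325829] [ 179.85923668   -0.57689323 -167.14070151]
[{'location': [307.3, 239.9], 'score': 0.82}]
[{'location': [311.6, 265.9], 'score': 0.92}]
rim/hub px [[309.14391856 241.17833676]] [[310.73729573 246.95611271]]
[]
```

View pics/t2.png

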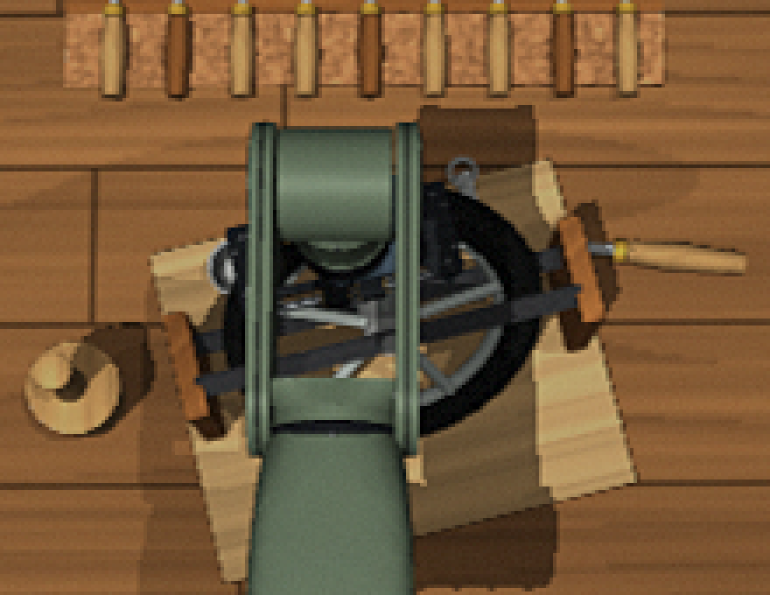

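The top view shows the arm over the wheel and the hub near crop (375,318). That agrees with my model to a few mm, so I'll descend beside the upper spoke.

Call:
{"fn": "arm_command", "kwargs": {"motion": [{"offset": [-0.002,0,0.03],"spin": 0},{"offset": [0,0,0.03],"spin": 0},{"offset": [0,0,0.021],"spin": 0},{"offset": [0,0,0],"spin": 0}]}}

```text
time_s: 4.6
ee_pos: [543.4, 8.5, 244.0]
ee_rot: [-180.0, 0.1, -167.2]
force: [0.9, 0.9, 0.3]
gripper_width: 0.3
gripper_force: 0.0
```

```bash
cat > s.py <<'E'
from h import *
st=env.state();M=R.from_euler('z',13.4,degrees=True).as_matrix()
print(st['time_s'],M.T@(st['ee_pos']-[525,-21,0]),st['ee_rot'],M.T@st['force'])
E
cat > s2.py <<'E'
from h import *
C,im,d,M=look(__import__('sys').argv[1],np.array([525,-21,185]),13.4)
E
python3 s.py; python3 s2.py w2
```

```text
4.6 [ 24.68673904  24.40670484 243.98475733] [-1.79977273e+02  1.26325985e-01 -1.67182322e+02] [1.11773883 0.67704133 0.26292393]
hub [{'location': [283.4, 219.6], 'score': 0.65}]
bar []
valve [{'location': [317.1, 109.2], 'score': 0.67}]
valve r,deg 108.40656892259813 167.9766039248465
```

View pics/w2.png

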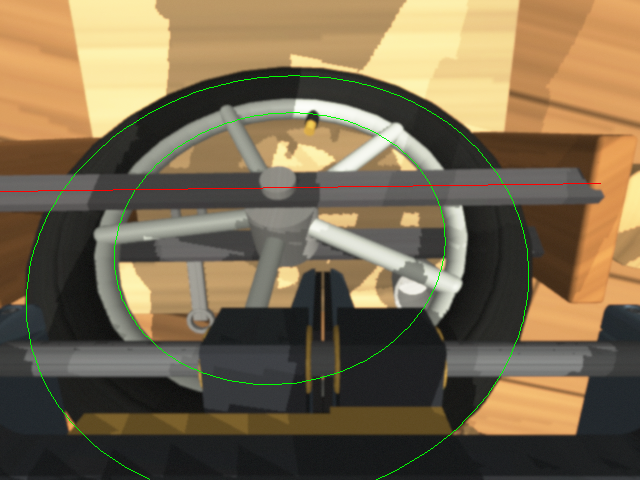

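The wrist view is clear. The valve foot is at (313,115), the hub at (280,225), and the upper spoke runs down near (260,290) with the fingertips just to its right in the image (stand +y). The model overlay fits, so I'll push that spoke toward -y.

Call:
{"fn": "arm_command", "kwargs": {"motion": [{"offset": [0.001,-0.006,0.004],"spin": 0},{"offset": [0,-0.007,0],"spin": 0},{"offset": [0,-0.007,0],"spin": 0},{"offset": [0,-0.007,0],"spin": 0},{"offset": [0,-0.007,0],"spin": 0}]}}

```text
time_s: 5.42
ee_pos: [548.4, -24.6, 238.5]
ee_rot: [179.9, -0.1, -167.2]
force: [-2.7, 2.1, 1.3]
gripper_width: 0.3
gripper_force: 1.6
```

```bash
python3 s.py; python3 s2.py w3
```

```text
5.425 [ 21.90616207  -8.96471503 238.50383526] [ 1.79872551e+02 -8.49151126e-02 -1.67185326e+02] [-2.17733538  2.69125218  1.31539168]
hub [{'location': [335.9, 226.4], 'score': 0.85}]
bar []
valve [{'location': [360.3, 114.7], 'score': 0.86}]
valve r,deg 106.32287108428395 167.56757231614594
```

View pics/w3.png

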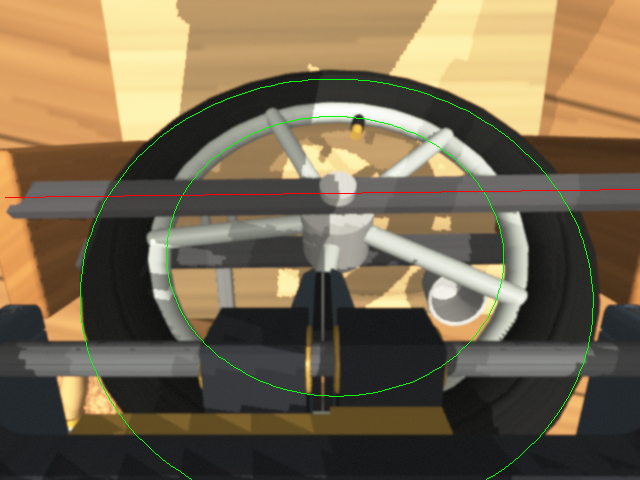

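Run:
```python
from h import *
C=cam('wrist');st=env.state();H=np.array([525,-21,185]);M=R.from_euler('z',13.4,degrees=True).as_matrix()
for r in(22,30,46,66,100):
    a=np.radians(-12.4);print('spoke',r,proj(C,H+M@(r*np.cos(a)*U+r*np.sin(a)*Y+6*N)))
for f in(59.6,131.6,-84.4,-156.4):
    a=np.radians(f);print('end',f,proj(C,H+M@(100*np.cos(a)*U+100*np.sin(a)*Y+6*N)))
print('washer',proj(C,H+M@(38*N)))
T=R.from_euler('xyz',st['ee_rot'],degrees=True).as_matrix()
for x in(-16,0,16):
  for y in(-13.5,13.5):print('tip',x,y,proj(C,st['ee_pos']+T@np.array([x,y,14])))
d=np.load('w3.npy');K,Rm,e=C
for p in[(322,275),(310,290),(335,290),(322,262),(331,252),(325,300)]:
    q=Rm@np.linalg.inv(K)@np.array([*p,1])*d[p[1],p[0]]+e;print(p,M.T@(q-H),'tool',T.T@(q-st['ee_pos']))
```

```text
spoke 22 [[329.0653483  247.71107866]]
spoke 30 [[326.27439295 259.31618094]]
spoke 46 [[320.35164949 283.94360596]]
spoke 66 [[312.2337845 317.6985901]]
spoke 100 [[296.23547839 384.22132351]]
end 59.6 [[499.40334362 291.4263336 ]]
end 131.6 [[439.92649718 141.34762739]]
end -84.4 [[169.96088391 232.97661862]]
end -156.4 [[278.83044894 119.76038963]]
washer [[337.4193134  182.21686278]]
tip -16 -13.5 [[295.81316914 307.60032791]]
tip -16 13.5 [[344.63308457 307.51757887]]
tip 0 -13.5 [[295.18401023 280.68966226]]
tip 0 13.5 [[345.07027767 280.60466411]]
tip 16 -13.5 [[294.52675288 252.57715772]]
tip 16 13.5 [[345.52699628 252.48978984]]
(322, 275) [18.69806341 -8.90760529 39.24888382] tool [ 3.17220825  1.01977477 14.24754042]
(310, 290) [  5.28081856 -13.51536355  90.10256725] tool [ 16.60448502  -3.77413338 -36.58496295]
(335, 290) [ 5.87223466 -3.39195737 89.01724696] tool [ 16.11649337   6.35586083 -35.50972932]
(322, 262) [13.75041564 -8.85682682 32.20955664] tool [ 8.1113316   1.02595039 21.29303164]
(331, 252) [ 9.38698553 -3.76278636 27.91083126] tool [12.52187005  6.07859552 25.59253606]
(325, 300) [ 7.15998027 -7.51226005 95.67986255] tool [ 14.79449639   2.24286859 -42.17015335]
```

Run:
```python
from h import *
st=env.state();C=cam('wrist',st);K,Rm,e=C
T=R.from_euler('xyz',st['ee_rot'],degrees=True).as_matrix();d=np.load('w3.npy')
for p in[(322,420),(150,420),(322,405),(250,380),(250,330),(250,312),(100,360),(20,360),(20,320),(322,450),(100,450),(310,275),(335,275),(310,283),(335,283)]:
    q=Rm@np.linalg.inv(K)@np.array([*p,1])*d[p[1],p[0]]+e;print(p,(T.T@(q-st['ee_pos'])).round(1))
# tyre cross-section from depth in stand frame near y small
v,u=np.mgrid[0:480,0:640]
P=(np.dstack([u,v,np.ones_like(u)])@np.linalg.inv(K).T*d[...,None])@Rm.T+e
M=R.from_euler('z',13.4,degrees=True).as_matrix();Q=(P-[526.5,-19.5,185])@M
n=Q@N;uu=Q@U;r=np.hypot(uu,Q[...,1])
for a,b in((96,100),(102,106),(106,112),(112,118),(118,124),(124,130),(130,136),(136,142),(142,148),(148,154)):
    k=(d>0)&(r>a)&(r<b)&(abs(n)<40)&(v<300);print(a,k.sum(),np.percentile(n[k],[10,50,90]).round(1))
```

```text
(322, 420) [  22.9    1.1 -116.2]
(150, 420) [  23.5  -33.3 -116.7]
(322, 405) [-41.9   1.  -32.8]
(250, 380) [  29.6  -13.7 -112.5]
(250, 330) [  36.6  -14.8 -104.2]
(250, 312) [ 37.  -16.2 -96.4]
(100, 360) [  30.5  -47.8 -106.5]
(20, 360) [  30.3  -65.7 -106.1]
(20, 320) [ 35.2 -71.6 -96.8]
(322, 450) [  24.4    1.1 -125.3]
(100, 450) [  25.1  -38.  -125.9]
(310, 275) [ 16.1  -4.3 -18.8]
(335, 275) [ 16.3   6.9 -19.4]
(310, 283) [ 16.3  -4.  -28.4]
(335, 283) [ 16.5   6.6 -29. ]
96 1360 [-26.1  11.6  32.4]
102 6062 [-2.8  4.9 12.1]
106 6391 [ 6.3  8.2 31.4]
112 9109 [ 9.7 13.6 17.5]
118 7434 [16.3 18.2 29.2]
124 6551 [19.1 20.6 31.2]
130 4533 [19.1 19.9 32. ]
136 3035 [16.7 18.5 32.3]
142 1296 [13.4 31.2 32.6]
148 796 [29.3 32.1 32.8]
```

The fingertips taper and rode up on top of the spoke, so the wheel has not moved. I'll lift, go back to its left side, enter about 16 mm deeper and push again.

Call:
{"fn": "arm_command", "kwargs": {"motion": [{"offset": [0,0.005,-0.012],"spin": 0},{"offset": [0.001,0.025,0],"spin": 0},{"offset": [0,0,0.015],"spin": 0},{"offset": [0,0,0.014],"spin": 0},{"offset": [0,0,0],"spin": 0}]}}

```text
time_s: 6.25
ee_pos: [540.6, 3.8, 219.6]
ee_rot: [180.0, -0.2, -167.2]
force: [-0.1, 0.9, 0.0]
gripper_width: 0.3
gripper_force: 0.0
```

```bash
sed -i 's/\[525,-21,0\]/[526.5,-19.5,0]/' s.py; sed -i 's/\[525,-21,185\]/[526.5,-19.5,185]/' s2.py; python3 s.py; python3 s2.py w4
```

```text
6.25 [ 19.12470047  19.43257233 219.57927245] [ 179.95774847   -0.19969714 -167.19066124] [0.08898379 0.94706944 0.02991007]
hub [{'location': [286.0, 234.2], 'score': 0.56}]
bar [{'location': [283.1, 204.0], 'score': 0.93}]
valve [{'location': [323.8, 114.5], 'score': 0.86}]
valve r,deg 110.91781318983234 168.0894428939905
```

Call:
{"fn": "arm_command", "kwargs": {"motion": [{"offset": [0,-0.008,0],"spin": 0},{"offset": [0,-0.006,0],"spin": 0},{"offset": [0,-0.006,0],"spin": 0},{"offset": [0,-0.006,0],"spin": 0},{"offset": [0,-0.006,0],"spin": 0}]}}

```text
time_s: 7.08
ee_pos: [547.9, -26.9, 221.1]
ee_rot: [179.9, -0.1, -167.2]
force: [-2.0, 3.7, -0.9]
gripper_width: 0.6
gripper_force: 1.7
```

```bash
python3 s.py; python3 s2.py w5
```

```text
7.075 [ 19.12167486 -12.15345111 221.10152548] [ 1.79916800e+02 -8.74542487e-02 -1.67168463e+02] [-1.0927472   4.02115793 -0.93791942]
hub []
bar [{'location': [339.5, 201.0], 'score': 0.83}]
valve [{'location': [398.8, 120.9], 'score': 0.8}]
valve r,deg 109.99886796466882 155.50986194012248
```

Call:
{"fn": "arm_command", "kwargs": {"motion": [{"offset": [0,-0.006,0],"spin": 0},{"offset": [0,-0.006,0],"spin": 0},{"offset": [0,-0.006,0],"spin": 0},{"offset": [0,-0.006,0],"spin": 0},{"offset": [0,-0.005,0],"spin": 0}]}}

```text
time_s: 7.9
ee_pos: [555.2, -55.9, 221.6]
ee_rot: [-180.0, 0.0, -167.2]
force: [-2.4, 3.0, 1.5]
gripper_width: 0.7
gripper_force: 1.4
```

```bash
python3 s.py; python3 s2.py w6
```

```text
7.9 [ 19.5143515  -42.09471026 221.60492462] [-1.79974980e+02  2.47501594e-02 -1.67184692e+02] [-1.66584212  3.46500623  1.53397319]
hub [{'location': [391.9, 234.1], 'score': 0.74}]
bar [{'location': [399.7, 200.4], 'score': 0.8}]
valve [{'location': [493.8, 137.0], 'score': 0.87}]
valve r,deg 113.41069217031016 135.55961021160473
```

View pics/w6.png

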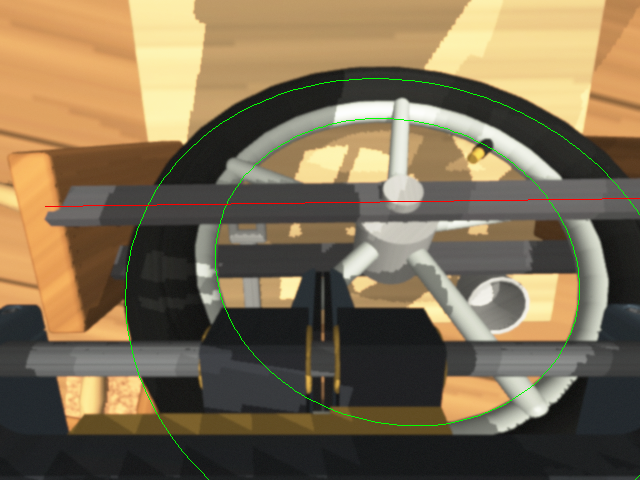

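The first stroke turned the wheel to about 135°. The pushed spoke now lies down-left of the hub under the fingers, and the next spoke runs from (420,260) to (540,410), about +27°. I'll lift over it, come down on its left side and push again.

Call:
{"fn": "arm_command", "kwargs": {"motion": [{"offset": [0,0.006,-0.01],"spin": 0},{"offset": [0,0,-0.042],"spin": 0},{"offset": [0,0.045,0],"spin": 0},{"offset": [0,0.04,0],"spin": 0},{"offset": [0,0,0.02],"spin": 0}]}}

```text
time_s: 8.72
ee_pos: [535.6, 35.9, 255.8]
ee_rot: [-180.0, 0.3, -167.0]
force: [-0.2, -1.3, -0.5]
gripper_width: 0.2
gripper_force: 0.0
```

Call:
{"fn": "arm_command", "kwargs": {"motion": [{"offset": [0,0,0.016],"spin": 0},{"offset": [0,0,0.016],"spin": 0},{"offset": [0,0,0],"spin": 0}]}}

```text
time_s: 9.1
ee_pos: [534.1, 33.0, 220.0]
ee_rot: [180.0, -0.2, -167.2]
force: [-1.4, 1.1, -0.4]
gripper_width: 0.8
gripper_force: 0.7
```

```bash
python3 s.py; python3 s2.py w7
```

```text
9.1 [ 19.52034163  49.34847123 219.98499875] [ 1.79972982e+02 -1.65781140e-01 -1.67208580e+02] [-1.07906038  1.39569202 -0.43924299]
hub [{'location': [234.1, 235.3], 'score': 0.79}]
bar [{'location': [221.6, 201.1], 'score': 0.83}]
valve [{'location': [363.9, 143.4], 'score': 0.67}]
valve r,deg 110.85672776774888 133.7549615150942
```

Call:
{"fn": "arm_command", "kwargs": {"motion": [{"offset": [0,-0.006,0],"spin": 0},{"offset": [0,-0.006,0],"spin": 0},{"offset": [0,-0.006,0],"spin": 0},{"offset": [0,-0.006,0],"spin": 0},{"offset": [0,-0.006,0],"spin": 0}]}}

```text
time_s: 9.93
ee_pos: [541.9, 3.8, 221.7]
ee_rot: [180.0, 0.1, -167.2]
force: [-0.8, 3.0, 2.9]
gripper_width: 0.2
gripper_force: 1.8
```

```bash
python3 s.py; python3 s2.py w8
```

```text
9.925 [ 20.41444422  19.11374016 221.68296275] [ 1.79994925e+02  6.06697148e-02 -1.67180145e+02] [-0.10834891  3.13585375  2.88740506]
hub [{'location': [287.6, 232.3], 'score': 0.67}]
bar [{'location': [281.9, 202.9], 'score': 0.58}]
valve [{'location': [447.7, 178.9], 'score': 0.76}]
valve r,deg 109.16096630183081 112.12776935950701
```

Call:
{"fn": "arm_command", "kwargs": {"motion": [{"offset": [0,-0.006,0.001],"spin": 0},{"offset": [0,-0.006,0],"spin": 0},{"offset": [0,-0.006,0],"spin": 0},{"offset": [0,-0.006,0],"spin": 0},{"offset": [0,-0.006,0],"spin": 0}]}}

```text
time_s: 10.75
ee_pos: [547.3, -25.3, 219.7]
ee_rot: [179.9, -0.1, -167.2]
force: [-2.7, 3.2, -0.5]
gripper_width: 0.5
gripper_force: 1.8
```

Call:
{"fn": "arm_command", "kwargs": {"motion": [{"offset": [0,-0.006,0],"spin": 0},{"offset": [0,-0.006,0],"spin": 0},{"offset": [0,-0.006,0],"spin": 0},{"offset": [0,-0.006,0],"spin": 0},{"offset": [0,-0.006,0],"spin": 0}]}}

```text
time_s: 11.38
ee_pos: [555.1, -54.9, 220.7]
ee_rot: [-180.0, 0.0, -167.2]
force: [-2.0, 3.7, 1.6]
gripper_width: 0.5
gripper_force: 1.5
```

```bash
python3 s.py; python3 s2.py w9
```

```text
11.375 [ 19.58159307 -41.04051411 220.65762029] [-1.79974167e+02  3.16563534e-02 -1.67171666e+02] [-1.10915973  4.06005903  1.56235472]
hub [{'location': [390.4, 233.7], 'score': 0.6}]
bar [{'location': [395.2, 200.1], 'score': 0.57}]
valve [{'location': [591.5, 307.6], 'score': 0.93}]
valve r,deg 108.63430092922445 64.37948318813739
```

Call:
{"fn": "arm_command", "kwargs": {"motion": [{"offset": [0,0.006,-0.01],"spin": 0},{"offset": [0,0,-0.042],"spin": 0},{"offset": [0,0.045,0],"spin": 0},{"offset": [0,0.04,0],"spin": 0},{"offset": [0,0,0.02],"spin": 0}]}}

```text
time_s: 12.2
ee_pos: [535.3, 36.9, 254.8]
ee_rot: [-180.0, 0.3, -167.0]
force: [-0.5, -0.6, -0.1]
gripper_width: 0.2
gripper_force: 0.0
```

Call:
{"fn": "arm_command", "kwargs": {"motion": [{"offset": [0,0,0.016],"spin": 0},{"offset": [0,0,0.016],"spin": 0},{"offset": [0,0,0],"spin": 0}]}}

```text
time_s: 12.58
ee_pos: [533.8, 34.0, 219.0]
ee_rot: [180.0, -0.2, -167.2]
force: [0.4, -0.2, 0.1]
gripper_width: 0.5
gripper_force: 0.0
```

```bash
python3 s.py; python3 s2.py w10
```

```text
12.575 [ 19.54382636  50.34991941 219.00664883] [ 1.79970258e+02 -1.71463642e-01 -1.67210379e+02] [ 0.38074818 -0.26658829  0.07569313]
hub [{'location': [232.9, 237.2], 'score': 0.61}]
bar [{'location': [221.1, 203.4], 'score': 0.72}]
valve [{'location': [413.2, 315.7], 'score': 0.83}]
valve r,deg 109.20900957732131 63.01384774823945
```

View pics/w10.png

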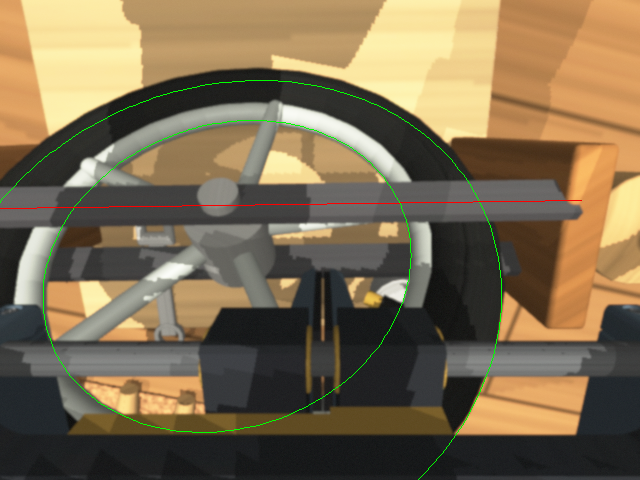

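The finger is in the sector between the next spoke (250,290) and the valve stem tip (372,300), clear of both. This is the last stroke, and I'll stop it a little short.

Call:
{"fn": "arm_command", "kwargs": {"motion": [{"offset": [0,-0.006,0],"spin": 0},{"offset": [0,-0.006,0],"spin": 0},{"offset": [0,-0.006,0],"spin": 0},{"offset": [0,-0.006,0],"spin": 0},{"offset": [0,-0.006,0],"spin": 0}]}}

```text
time_s: 13.4
ee_pos: [541.6, 4.8, 220.6]
ee_rot: [180.0, 0.1, -167.2]
force: [-0.9, 3.6, 2.4]
gripper_width: 0.5
gripper_force: 1.8
```

Call:
{"fn": "arm_command", "kwargs": {"motion": [{"offset": [0,-0.006,0.001],"spin": 0},{"offset": [0,-0.006,0],"spin": 0},{"offset": [0,-0.006,0],"spin": 0},{"offset": [0,-0.006,0],"spin": 0},{"offset": [0,-0.006,0],"spin": 0}]}}

```text
time_s: 14.02
ee_pos: [547.0, -24.3, 218.6]
ee_rot: [179.9, -0.2, -167.2]
force: [-2.1, 4.1, 0.4]
gripper_width: 0.4
gripper_force: 1.8
```

Call:
{"fn": "arm_command", "kwargs": {"motion": [{"offset": [0,-0.005,0],"spin": 0},{"offset": [0,-0.005,0],"spin": 0},{"offset": [0,0,0],"spin": 0}]}}

```text
time_s: 14.4
ee_pos: [550.8, -35.3, 219.6]
ee_rot: [-179.8, 0.1, -167.2]
force: [-0.0, 0.2, 0.5]
gripper_width: -0.0
gripper_force: 0.0
```

```bash
python3 s.py; python3 s2.py w11
```

```text
14.4 [ 20.02080406 -20.99148396 219.64104503] [-1.79847248e+02  6.57913156e-02 -1.67191138e+02] [-0.00568792  0.17299292  0.4888229 ]
hub [{'location': [351.9, 231.5], 'score': 0.94}]
bar [{'location': [358.5, 198.3], 'score': 0.6}]
valve []
```

View pics/w11.png

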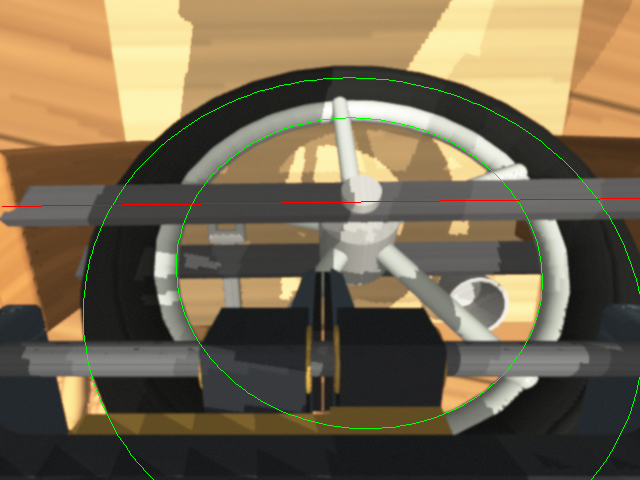

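```bash
cat > ang.py <<'E'
from h import *
def ang(st,lines,H=np.array([526.5,-19.5,185])):
    C=cam('wrist',st);M=R.from_euler('z',13.4,degrees=True).as_matrix()
    for a,b in lines:
        p,q=wheelpt(C,a,H,M,6),wheelpt(C,b,H,M,6);d=q-p
        print(p.round(1),q.round(1),'dir',np.degrees(np.arctan2(d[1],d[0])).round(1),'radial end',np.degrees(np.arctan2(q[1],q[0])).round(1),'line offset from hub',(np.cross(d,p)/np.linalg.norm(d)).round(1))
E
python3 - <<'E'
from ang import *
ang(env.state(),[((348.5,172),(340.5,108)),((400,265),(519,374)),((394,258),(527,381))])
E
```

```text
[-43.4  -1.9] [-105.7   -4.9] dir -177.3 radial end -177.4 line offset from hub -0.2
[24.  22.4] [81.  69.1] dir 39.3 radial end 40.5 line offset from hub 2.1
[19.7 19.7] [84.1 71.8] dir 38.9 radial end 40.5 line offset from hub 3.0
```

Call:
{"fn": "arm_command", "kwargs": {"motion": [{"offset": [0,-0.002,0],"spin": 0},{"offset": [0,-0.002,0],"spin": 0},{"offset": [0,0,0],"spin": 0}]}}

```text
time_s: 14.98
ee_pos: [550.8, -37.6, 219.4]
ee_rot: [180.0, -0.0, -167.2]
force: [-1.1, 2.0, 0.4]
gripper_width: 0.4
gripper_force: 1.0
```

```bash
python3 s.py; python3 s2.py w12; python3 -c "
import cv2
a=cv2.imread('pics/w12raw.png')[80:420,280:600];cv2.imwrite('pics/w12c.png',cv2.resize(a,(560,595),interpolation=3))"
```

```text
14.975 [ 19.42621606 -23.26070843 219.37526538] [ 1.79973939e+02 -2.32750482e-02 -1.67170724e+02] [-0.62145834  2.22739211  0.41301757]
hub [{'location': [357.4, 232.8], 'score': 0.58}]
bar [{'location': [359.6, 199.8], 'score': 0.72}]
valve []
```

View pics/w12c.png

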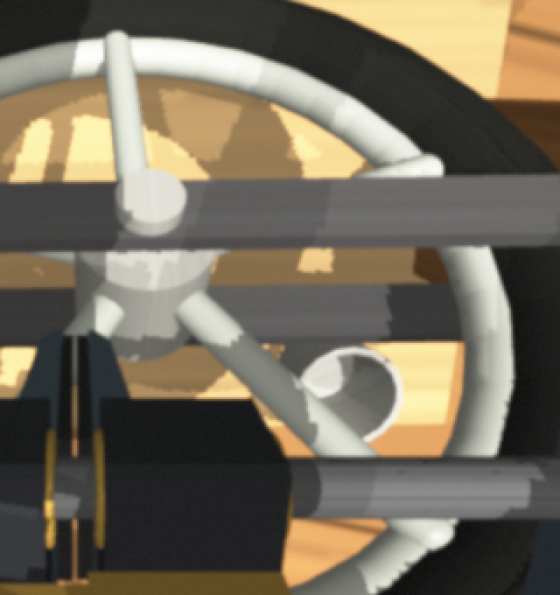

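Run:
```python
from ang import *
ang(env.state(),[((355.4,171.4),(347.4,104.5)),((391.4,254.3),(528,383.3))])
```

```text
[-44.6  -0.7] [-110.5   -2.8] dir -178.1 radial end -178.5 line offset from hub -0.8
[16.7 15.4] [84.6 68.7] dir 38.2 radial end 39.1 line offset from hub 1.8
```

Call:
{"fn": "arm_command", "kwargs": {"motion": [{"offset": [0,-0.0015,0],"spin": 0},{"offset": [0,-0.0015,0],"spin": 0},{"offset": [0,0,0],"spin": 0}]}}

```text
time_s: 15.55
ee_pos: [551.7, -41.1, 219.5]
ee_rot: [-180.0, -0.0, -167.2]
force: [-1.4, 2.5, 0.8]
gripper_width: 0.2
gripper_force: 0.9
```

Call:
{"fn": "arm_command", "kwargs": {"motion": [{"offset": [0,0.006,-0.01],"spin": 0},{"offset": [0,0,-0.05],"spin": 0},{"offset": [0.03,0,-0.05],"spin": 0},{"offset": [0.06,0,-0.01],"spin": 0},{"offset": [0.06,0,0],"spin": 0}]}}

```text
time_s: 16.18
ee_pos: [403.6, -69.0, 341.5]
ee_rot: [-179.8, 0.2, -167.1]
force: [0.6, -0.1, 0.0]
gripper_width: 0.4
gripper_force: 0.0
```

Call:
{"fn": "arm_command", "kwargs": {"motion": [{"offset": [0.06,0,0],"spin": 0},{"offset": [0.04,0,0],"spin": 0},{"offset": [0,0,0],"spin": 0},{"offset": [0,0,0],"spin": 0}]}}

```text
time_s: 16.68
ee_pos: [307.4, -90.6, 340.2]
ee_rot: [-179.9, 0.1, -167.2]
force: [0.2, -0.7, 0.8]
gripper_width: 0.8
gripper_force: 0.0
```

```bash
python3 s.py; python3 s2.py w13
python3 - <<'E'
from h import *
im=cv2.imread('pics/w13raw.png');o=im[:,:];cv2.imwrite('pics/w13c.png',im[200:480])
im,d=env.grab_frame('top');C=cam('top');p=env.pinpoint('top','valve');print(p[:1])
M=R.from_euler('z',13.4,degrees=True).as_matrix()
if p:
    q=wheelpt(C,p[0]['location'],np.array([526.5,-19.5,185]),M,0);print(q,np.degrees(np.arctan2(q[1],q[0])))
a=cv2.resize(im[175:285,245:375],(780,660//1),interpolation=3);cv2.imwrite('pics/t13.png',cv2.resize(im[175:285,245:375],(700,592),interpolation=3))
E
```

```text
16.675 [-229.6015848   -18.40635456  340.17575829] [-1.79912484e+02  1.22608767e-01 -1.67186275e+02] [-0.01083014 -0.69770247  0.7525143 ]
hub []
bar []
valve []
[{'location': [305.7, 213.7], 'score': 0.64}]
[110.44277207  -8.38887089] -4.343658919201164
```

The view budget is used up, so I'll look at the whole wheel from above and fit the spokes numerically from depth.

Call:
{"fn": "arm_command", "kwargs": {"motion": [{"offset": [-0.02,0,-0.055],"spin": 0},{"offset": [-0.06,0.003,-0.015],"spin": 0},{"offset": [-0.06,0.003,0],"spin": 0},{"offset": [-0.06,0.003,0],"spin": 0},{"offset": [-0.06,0.003,0],"spin": 0}]}}

```text
time_s: 17.6
ee_pos: [559.7, -19.9, 408.9]
ee_rot: [-180.0, -0.0, -167.1]
force: [0.2, -0.9, -0.6]
gripper_width: 0.2
gripper_force: 0.0
```

Call:
{"fn": "arm_command", "kwargs": {"motion": [{"offset": [-0.06,0.003,0],"spin": 0},{"offset": [-0.02,0.003,0],"spin": 0},{"offset": [0,0,0],"spin": 0},{"offset": [0,0,0],"spin": 0}]}}

```text
time_s: 18.1
ee_pos: [633.6, 2.6, 409.5]
ee_rot: [-180.0, -0.0, -167.2]
force: [-0.5, 0.2, 0.8]
gripper_width: 0.7
gripper_force: 0.0
```

```bash
cat > fit.py <<'E'
from h import *
from scipy.optimize import least_squares
H=np.array([526.5,-19.5,185]);M=R.from_euler('z',13.4,degrees=True).as_matrix()
def fit(C,d,vmax,g=0.):
    K,Rm,e=C;v,u=np.mgrid[0:480,0:640]
    Q=((np.dstack([u,v,np.ones_like(u)])@np.linalg.inv(K).T*d[...,None])@Rm.T+e-H)@M
    n=Q@N;x=Q@U;y=Q[...,1];r=np.hypot(x,y)
    k=(d>0)&(r>35)&(r<95)&(n>2)&(n<17)&(v<vmax);X=np.c_[x[k],y[k]]
    def res(p):
        w=X-p[:2];a=np.arctan2(w[:,1],w[:,0])-p[2]-np.pi/5;a=(a+np.pi/5)%(2*np.pi/5)-np.pi/5
        return np.r_[np.hypot(*w.T)*np.sin(a)/3, p[:2]/0.5]
    s=min((least_squares(res,[0,0,np.radians(g+j)],loss='soft_l1') for j in(-8,0,8)),key=lambda s:s.cost)
    a=np.degrees(np.arctan2(X[:,1],X[:,0])-s.x[2])
    print('n',k.sum(),'centre',s.x[:2].round(2),'theta',np.degrees(s.x[2]).round(2),'rms',np.sqrt(np.mean((res(s.x)[:-2]*3)**2)).round(2))
    h=np.histogram(a%360,bins=36,range=(0,360))[0];print(h)
    return k,n
E
python3 - <<'E'
from fit import *
st=env.state();print(st['time_s'],M.T@(st['ee_pos']-H))
C=cam('wrist',st);im,d=env.grab_frame('wrist');np.save('w14.npy',d);cv2.imwrite('pics/w14.png',im)
fit(C,d,480)
p=env.pinpoint('wrist','valve');print(p[:1])
if p: q=wheelpt(C,p[0]['location'],H,M,0);print(q,np.degrees(np.arctan2(q[1],q[0])))
print(env.pinpoint('wrist','hub')[:1],env.pinpoint('wrist','bar')[:1],proj(C,H),proj(C,H+M@(29*N)))
im,d=env.grab_frame('top');fit(cam('top'),d,480)
E
```

```text
18.1 [109.28247674  -3.33732126 224.47815916]
n 2500 centre [5.05 0.44] theta -0.69 rms 8.96
[ 49   0  53 713  19   0   0   0   0  20 332   0   0   0   0   0   0 117
  98   0   0   0   0   0   0 271   9   0   0   0   0   8 684  96   0  31]
[{'location': [324.7, 175.6], 'score': 0.64}]
[106.0524779    0.34411162] 0.18590866300236913
[{'location': [325.5, 95.8], 'score': 0.79}] [{'location': [322.4, 68.3], 'score': 0.84}] [[323.14824522  95.78153849]] [[322.9278379   68.41447577]]
n 19 centre [ 0.05 -0.05] theta -0.47 rms 3.72
[ 0  0  0  0  0  0  0  0  0  0  0  0  0  0  0  0  0  0  0  0  0  0  0  0
  0  3  1  0  0  0  0  0 15  0  0  0]
```

Run:
```python
from fit import *
C=cam('wrist');d=np.load('w14.npy');K,Rm,e=C;v,u=np.mgrid[0:480,0:640]
Q=((np.dstack([u,v,np.ones_like(u)])@np.linalg.inv(K).T*d[...,None])@Rm.T+e-H)@M
n=Q@N;x=Q@U;y=Q[...,1];r=np.hypot(x,y);a=np.degrees(np.arctan2(y,x))
for c in(36,108,180,252,324):
    k=(d>0)&(r>35)&(r<95)&(n>2)&(n<17)&(abs((a-c+180)%360-180)<15);X=np.c_[x[k],y[k]]
    L=cv2.fitLine(X.astype(np.float32),cv2.DIST_HUBER,0,.01,.01).ravel();t=np.degrees(np.arctan2(L[1],L[0]))
    print(c,k.sum(),'dir dev',((t-c+90)%180-90).round(2),'pos dev',np.median((a[k]-c+180)%360-180).round(2),'n',np.median(n[k]).round(1),'offs',(L[0]*L[3]-L[1]*L[2]).round(2))
```

```text
36 788 dir dev -0.63 pos dev -3.63 n 11.2 offs -3.7
108 350 dir dev -1.47 pos dev -6.07 n 7.4 offs 4.58
180 217 dir dev -0.6 pos dev -1.13 n 11.4 offs 0.71
252 284 dir dev 0.28 pos dev 4.83 n 7.2 offs -4.3
324 789 dir dev -0.89 pos dev 2.67 n 11.0 offs 4.29
```

```bash
python3 -c "
from workcell import env
print(env.job_done())"
```

```text
the job is handed in; nothing more can be done
None
```

The valve stem now stands at twelve o'clock, within about 1° by the last wrist-camera measurements. The wheel was left at rest with the arm clear above it, and I handed the job in at about 18 s of the 58 s allowed.

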